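# Nest the bead cups, then hold the bin's sprung cover open at its balance point

### The job

We are tidying the bead cups away: first nest the three white cups into one upright stack on the table, in any order, each fully down in the next, and let go. Then lift the plywood bin's sprung cover by its bar until it is clearly past its balance point, without letting it fly up to its stop, and bring it back to hold it still just below that point (a few degrees, ten at most), so that it would drop shut by itself once I have laid the stack inside: finish while still holding the bar there. Leave the jars, the thread spool and the wax pot alone.

Things in the scene. Friction and masses are not known exactly. Their poses are not given: they have to be found in the camera images.
- cup_0: white open plastic cup, 60 mm tall, tapering from 60 mm across its rim band (the top 10 mm, upright sides, wall 3 mm below it) to 34 mm across the foot; 40 g give or take a third. The three cups are exactly alike. Nested, each cup sits 15 to 18 mm above the one below, so that three make a stack about 93 mm tall. Origin: centre of the underside, z up through the mouth
- cup_1: white open plastic cup, 60 mm tall, tapering from 60 mm across its rim band (the top 10 mm, upright sides, wall 3 mm below it) to 34 mm across the foot; 40 g give or take a third. The three cups are exactly alike. Nested, each cup sits 15 to 18 mm above the one below, so that three make a stack about 93 mm tall. Origin: centre of the underside, z up through the mouth
- cup_2: white open plastic cup, 60 mm tall, tapering from 60 mm across its rim band (the top 10 mm, upright sides, wall 3 mm below it) to 34 mm across the foot; 40 g give or take a third. The three cups are exactly alike. Nested, each cup sits 15 to 18 mm above the one below, so that three make a stack about 93 mm tall. Origin: centre of the underside, z up through the mouth
- bin: plywood storage bin with a hinged wooden cover, 130 mm deep (x) by 160 mm wide (y) by 85 mm tall without the cover, fixed to the table. Origin: centre of its underside; x points from the front (bar side) to the hinge at the back, y along the hinge, z up
- cover (a joint): angle of the bin's cover in rad: 0 shut, growing as its front edge is raised, stop at 1.50. The spring in the hinge balances the cover's weight at 0.90 rad (52 degrees above level): below that the cover falls shut by itself, above it it springs open to the stop. At the bar this takes at most about 2 N either way
- cover_bar (a point): middle of the straight round steel bar on the cover's front edge, 12 mm thick, parallel to the hinge, 98 mm free between its two flat brackets, 45 mm ahead of the edge of the cover and at its level (89 mm above the table when shut), free above and below; it can be pinched from above, fingers in front and behind, and turns between them. x, y, z as the bin's when shut, turning with the cover
- cover_hinge (a point): point on the cover's hinge axis, midway along it, at the top of the bin's back edge, 89 mm above the table; the bar moves round it on a radius of 182 mm
- jar_far_3: glass jar with a grey lid, 66 mm across, 98 mm tall, standing loose, the jar nearest the bin, right of its front; bystander. Origin: centre of the underside
- spool_navy: thread spool with navy thread, standing, 29 mm across, 52 mm tall, behind the cups and the bin; bystander. Origin: centre of the underside
- wax_pot: round pot with a red lid, 58 mm across, 50 mm tall, near the table's front edge; bystander. Origin: centre of the underside
Mind the look-alikes: they are no part of the job. Leave any purple look-alike of the cup_1 alone.

How it is judged:
On the way, in this order (a step that is already met when the one before it is completed fails the run):
1. the three cups stand nested in one upright stack, let go (horizontal distance between cup_0 and cup_1 below 0.005 m and horizontal distance between each of cup_1, cup_0 and cup_2 below 0.005 m and height (world z) of each of cup_0, cup_1, cup_2 below 0.0416 m and angle between each of cup_0, cup_1, cup_2's own z axis and vertical below 0.1 rad and contact force between each of cup_0, cup_1, cup_2 and the fingers below 0.05 N and linear speed of each of cup_0, cup_1, cup_2 below 0.02 m/s), for 0.3 s.
2. the cover is raised past its balance point (beyond 0.97 rad) (value of joint cover above 0.97 rad), for 0.1 s.
At the end, for the whole second after the job is handed in: The fingers hold the cover still between 0.66 and 0.87 rad, below its balance point of 0.90 rad; the three cups stand untouched, nested upright in one stack on the table (axes within 5 mm, each fully down within 6 mm, tilt under 0.1 rad) (all of step 1 and value of joint cover between 0.66 and 0.87 rad and velocity of joint cover between -0.05 and 0.05 rad/s and contact force between the fingers and bin above 0.3 N); the arm keeps its last pose, push and grip.
It fails at once if the cover flies up to its stop (beyond 1.42 rad) (value of joint cover above 1.42 rad).
It fails at once if the jar is pushed more than 25 mm or tipped (distance of jar_far_3 from where it was at the start of the episode above 0.025 m or angle between jar_far_3's own z axis and vertical above 0.3 rad).
It fails at once if the thread spool is pushed more than 25 mm or tipped (distance of spool_navy from where it was at the start of the episode above 0.025 m or angle between spool_navy's own z axis and vertical above 0.3 rad).
It fails at once if the wax pot is pushed more than 25 mm or tipped (distance of wax_pot from where it was at the start of the episode above 0.025 m or angle between wax_pot's own z axis and vertical above 0.3 rad).
It also fails if it takes over 64 s, if anything falls off the work surface, if the arm or the gripper's body presses on something with over 40 N, if the wrist force passes 120 N, or if a joint passes its speed limit or range.

### The arm

A 6-joint arm with a two-finger parallel gripper is mounted at the origin on a cart in front of the work surface, level with it; the furniture and walls round the work are solid. World frame = base frame: x ahead of the robot, y to its left, z up, the work surface at z = 0. Lengths are in m, angles in rad, forces in N, time in s.
With the tool pointing down it reaches from about 0.325 to 0.75 m from the base axis. Payload 7.6 kg.
Tool frame: the origin (TCP) lies midway between the tips of the shut fingers; the grasp point (between the pads) lies 19 mm behind it; z points along the fingers, y is the line along which they close (so a half turn about z gives the same grasp; the last joint's range is limited). The gripper opens to 85 mm and grips with 20 to 120 N. Pads are 22 mm wide; open, the fingers measure 114 mm over their backs; the gripper's body (76 mm by 85 mm) begins 54 mm behind the grasp point. The pads swing forward as they close: fully open they stand 13 mm farther back than shut.
Start: joints at [-1.327, 0.052, 1.401, -0, 1.689, -0.07], TCP at [0.162, -0.499, 0.231] pointing down, gripper open.
Joint ranges: [-2.9, 2.9], [-0.91, 2.17], [0.12, 2.37], [-1.06, 4.2], [0.26, 2.73], [-2.93, 2.93]. Speed limits (rad/s): [2.57, 2.57, 3.01, 3.14, 3.14, 3.14].

### API

Orientations are given as a unit quaternion [x, y, z, w].
In Python, from station import ctrl, imaging gives the robot as it stands.
- The arm moves only by the tool move_arm, never from a script. Its argument "plan" is a list of rows, each a list of 3 entries, a list of its own where there are three numbers: the opening, from -1 (shut) to 1 (fully open), then the shift along the tool's x, y, z in units of 30 mm (1.0 is 30 mm), then the turn about the tool's z in units of 6 degrees (1.0 is 6 degrees). A call has 1 to 5 rows; each row shifts and turns the commanded pose from where the row before left it, along the tool's axes as they then stand; what a row does not reach is not made up. A row lasts 1/12 s, in which the tool goes at most 41.7 mm and 7.16 degrees, less where a joint would pass 70% of its speed; a pose out of reach is approached as far as the arm can. A call is refused whole if a number of a shift passes 1 or a number of a turn 1, either way. A call with a gripper value outside its range is refused whole. The fingers move at their own pace and stop on an object; the grip force is fixed at half the most. Time passes only in rows, so rows that do not move let the fingers close. It gives the time, the measured TCP pose, the force, the opening and the grip force at its end, in the units of the state.
- ctrl.get_state(): the state, without advancing time (a new reading comes with each control period).
- imaging.snapshot(name): name is "side" or "top"; returns the picture (400x640x3 uint8, red, green, blue); there is no depth.
- imaging.get_calibration(name): a dict with "fx", "fy", "cx", "cy" (pixels), "rvec" (rotation vector, rad) and "tvec" (3), from world to camera coordinates, as OpenCV has them. Camera axes: x right, y down, z forward; pixel columns grow to the right and rows downward; lengths in m; the calibration is good to about 2 mm. A picture is of the moment at which its call begins. get_calibration takes no time and is no camera call.
- ctrl.sign_off(): hands the job in; it is judged then, once.
The state is a dict: "clock": time; "joints": joint angles; "joint_velocities": joint speeds; "joint_efforts": joint torques, N m; "ee_pos": TCP position; "tcp_rot": TCP orientation; "wrist_force": force on the tool from outside, world axes, zero at the start; "wrist_torque": the same for the moment, N m; "width": finger opening in m; "grip_force": force on a finger pad.
Only numpy, scipy, OpenCV 4.12 (cv2) and the standard library are available. Lean on these libraries where they do the work, as an engineer would, in place of code of your own. Each camera call takes 0.05 s, during which the arm holds its last target. There are 200 camera calls.

## Working session

There is one attempt and no reset: what is moved stays moved. The work goes in short steps, Python scripts to look and compute and a tool call to move; the robot and the scene stay as the last step left them, time stands still between calls to the robot, and variables do not carry over. Pictures are saved under pics/ and viewed, at most 10 in all, crops included, and the job is handed in when it is done.

Besides the shell and the picture viewer there is one more tool, called as name(argument=value, ...), one argument or row to a line, values as JSON. move_arm: Moves the arm, as the interface text tells. Its arguments: {"type":"object","properties":{"plan":{"type":"array","items":{"type":"array"}}},"required":["plan"]}

```bash
ls; mkdir -p pics; python3 - <<'E'
from station import ctrl, imaging
import cv2
for n in("top","side"):
    im=imaging.snapshot(n); cv2.imwrite(f"pics/{n}0.png",im[:,:,::-1]); print(n,imaging.get_calibration(n))
print(ctrl.get_state())
E
```

```text
pics
top {'fx': 441.6843554973326, 'fy': 441.6843554973326, 'cx': 324.48574579664285, 'cy': 200.0808303653858, 'rvec': array([ 2.21812378, -2.18443843,  0.0702346 ]), 'tvec': array([0.16718141, 0.52393259, 1.08991797])}
side {'fx': 436.9998794471841, 'fy': 436.9998794471841, 'cx': 322.27460135818245, 'cy': 198.30621181948237, 'rvec': array([ 0.69485888, -2.58422745,  1.21786735]), 'tvec': array([0.55720033, 0.13101091, 0.98312236])}
{'clock': 0.1, 'joints': array([-1.32730938e+00,  5.27896868e-02,  1.40161531e+00, -3.79406144e-05,
        1.68859785e+00, -7.02688952e-02]), 'joint_velocities': array([-0.00084703, -0.00184654, -0.00331622, -0.00123522,  0.00065503,
        0.00187164]), 'joint_efforts': array([ 8.98916060e-04, -3.82583642e+01, -3.60983741e+01, -8.43243947e-05,
        4.84009681e-03, -4.80306728e-07]), 'ee_pos': array([ 0.16199557, -0.49910277,  0.2305523 ]), 'tcp_rot': array([ 9.87719975e-01,  1.56233008e-01, -7.97612827e-05, -7.00825044e-04]), 'wrist_force': array([-0.33943361, -0.5462333 ,  0.28440147]), 'wrist_torque': array([ 0.00550219, -0.0039765 , -0.04148406]), 'grip_force': 0.0, 'width': 0.08559637351471877}
```

View pics/top0.png

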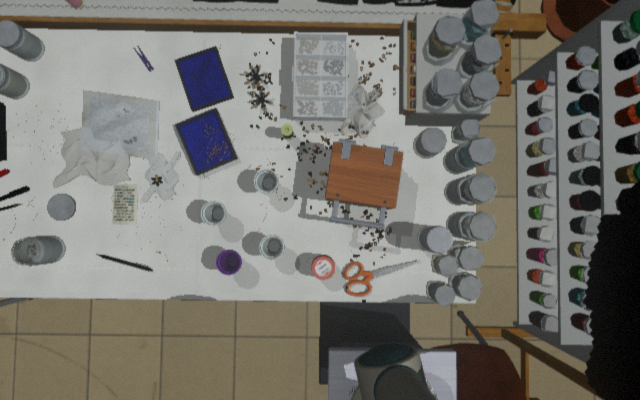

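View pics/side0.png

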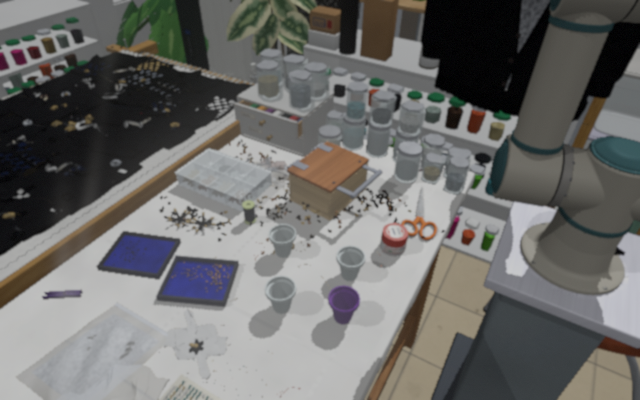

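Top view: white cups near (265,181), (213,213) and (271,247). The purple look-alike is at (229,262), so it stays. The bin is at (365,178) with its bar at about (360,222), the wax pot at (322,266), the spool at (288,130) and the nearest jar at (435,239). I'll confirm these in enlarged crops.

```bash
python3 - <<'E'
import cv2
a=cv2.imread("pics/top0.png")[130:290,190:450]; cv2.imwrite("pics/topc.png",cv2.resize(a,None,fx=3,fy=3,interpolation=cv2.INTER_CUBIC))
a=cv2.imread("pics/side0.png")[130:330,230:430]; cv2.imwrite("pics/sidec.png",cv2.resize(a,None,fx=3,fy=3,interpolation=cv2.INTER_CUBIC))
E
```

```text
(no output)
```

View pics/topc.png

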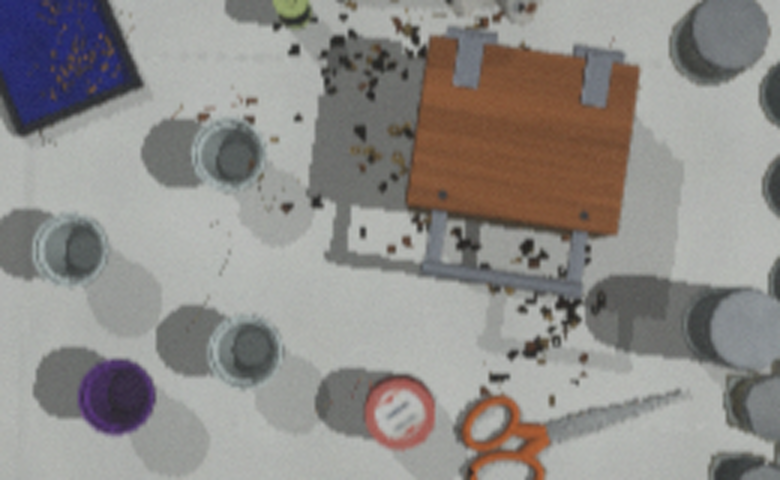

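View pics/sidec.png

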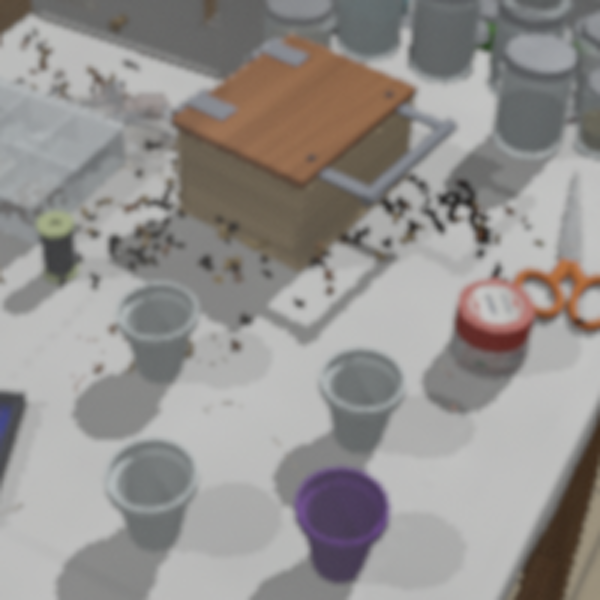

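The crops confirm three white cups: A at (229,154), B at (70,250) and C at (246,351) in the top crop. The purple one at (117,397) is the look-alike. The bar runs from (425,267) to (580,290).

```bash
cat >h.py <<'E'
import numpy as np, cv2
from station import ctrl, imaging
def pix(n,p,z):
    c=imaging.get_calibration(n); R=cv2.Rodrigues(c["rvec"])[0]; t=c["tvec"]
    d=R.T@np.array([(p[0]-c["cx"])/c["fx"],(p[1]-c["cy"])/c["fy"],1]); o=-R.T@t
    return (o+d*(z-o[2])/d[2]).round(4)
def top(p,z): return pix("top",((p[0]+.5)/3-.5+190,(p[1]+.5)/3-.5+130),z)
def side(p,z): return pix("side",((p[0]+.5)/3-.5+230,(p[1]+.5)/3-.5+130),z)
E
python3 - <<'E'
from h import *
for k,p,s in(("A",(229,154),(158,316)),("B",(70.5,250),(152,482)),("C",(246,351),(362,387)),("purple",(117,397),(342,511))): print(k,top(p,.058),side(s,.058))
for k,p,z in (("barL",(425,267),.092),("barR",(580,290),.092),("covFL",(408,207),.091),("covFR",(615,235),.091),("covBL",(431,36),.091),("covBR",(637,66),.091),("wax",(400,412),.05),("jar",(737,329),.098),("spool",(291,3),.052)): print(k,top(p,z))
print("side bar",side((372,192),.091),side((448,126),.091))
E
```

```text
A [0.5625 0.3164 0.058 ] [0.559  0.3198 0.058 ]
B [0.484  0.4403 0.058 ] [0.4802 0.4451 0.058 ]
C [0.4062 0.2995 0.058 ] [0.4025 0.3064 0.058 ]
purple [0.3686 0.4005 0.058 ] [0.3668 0.4044 0.058 ]
barL [0.4745 0.1597 0.092 ]
barR [0.4586 0.0399 0.092 ]
covFL [0.5206 0.1734 0.091 ]
covFR [0.5014 0.013  0.091 ]
covBL [0.6541 0.1575 0.091 ]
covBR [ 0.6333 -0.0032  0.091 ]
wax [0.3591 0.1768 0.05  ]
jar [ 0.4306 -0.0799  0.098 ]
spool [0.6862 0.2698 0.052 ]
side bar [0.4738 0.1526 0.091 ] [0.4586 0.0447 0.091 ]
```

move_arm(
  plan=[
    [1,[0,0,0],-1],
    [1,[0,0,0],-1],
    [1,[0,0,0],-1],
    [1,[0,0,0],-1],
    [1,[0,0,0],-1],
  ],
)

```text
clock: 0.52
ee_pos: [0.162, -0.4992, 0.2308]
tcp_rot: [0.913, 0.409, 0.0, -0.0]
wrist_force: [0.6, -0.1, -0.7]
width: 0.0854
grip_force: 0.0
```

move_arm(
  plan=[
    [1,[0,0,0],-1],
    [1,[0,0,0],-1],
    [1,[0,0,0],-1],
    [1,[0,0,0],-1],
    [1,[0,0,0],-1],
  ],
)

```text
clock: 0.93
ee_pos: [0.162, -0.4992, 0.2308]
tcp_rot: [0.776, 0.631, 0.0, -0.0]
wrist_force: [-0.2, -0.5, 1.1]
width: 0.0857
grip_force: 0.0
```

move_arm(
  plan=[
    [1,[0,0,0],-0.85],
    [1,[0.9,0.5,0],0],
    [1,[0.9,0.5,0],0],
    [1,[0.9,0.5,0],0],
    [1,[0.9,0.5,0],0],
  ],
)

```text
clock: 1.35
ee_pos: [0.235, -0.3981, 0.2307]
tcp_rot: [0.749, 0.663, 0.0, -0.0]
wrist_force: [0.3, 0.4, -0.1]
width: 0.0854
grip_force: 0.0
```

move_arm(
  plan=[
    [1,[0.9,0.5,0],0],
    [1,[0.9,0.5,0],0],
    [1,[0.9,0.5,0],0],
    [1,[0.9,0.5,0],0],
    [1,[0.9,0.5,0],0],
  ],
)

```text
clock: 1.77
ee_pos: [0.3259, -0.273, 0.231]
tcp_rot: [0.749, 0.663, -0.0, -0.0]
wrist_force: [1.1, -0.4, -0.3]
width: 0.0854
grip_force: 0.0
```

move_arm(
  plan=[
    [1,[0.9,0.5,0],0],
    [1,[0.9,0.5,0],0],
    [1,[0.9,0.5,0],0],
    [1,[0.9,0.5,0],0],
    [1,[0.9,0.5,0],0],
  ],
)

```text
clock: 2.18
ee_pos: [0.4166, -0.1479, 0.231]
tcp_rot: [0.748, 0.663, -0.0, -0.0]
wrist_force: [0.4, 0.0, -0.4]
width: 0.0856
grip_force: 0.0
```

move_arm(
  plan=[
    [1,[1,0.1,0],0],
    [1,[1,0.1,0],0],
    [1,[1,0.1,0],0],
    [1,[1,0.1,0],0],
    [1,[1,0.1,0],0],
  ],
)

```text
clock: 2.6
ee_pos: [0.4489, -0.0008, 0.231]
tcp_rot: [0.748, 0.663, -0.0, -0.0]
wrist_force: [0.4, -1.1, 0.5]
width: 0.0856
grip_force: 0.0
```

```bash
cat >>h.py <<'E'
from scipy.spatial.transform import Rotation as Ro
def to(t):
    s=ctrl.get_state(); R=Ro.from_quat(s["tcp_rot"]).as_matrix()
    print(s["clock"],s["ee_pos"].round(4),s["width"].round(4),s["grip_force"],s["wrist_force"].round(1),"y angle",np.degrees(np.arctan2(R[1,1],R[0,1])).round(2),"tilt",R[2,2].round(5))
    print("units",(R.T@(np.array(t)-s["ee_pos"])/.03).round(2))
E
python3 -c "
from h import *
to((.561,.318,.12))"
```

```text
Traceback (most recent call last):
  File "h.py", line 12, in to
    print(s["clock"],s["ee_pos"].round(4),s["width"].round(4),s["grip_force"],s["wrist_force"].round(1),"y angle",np.degrees(np.arctan2(R[1,1],R[0,1])).round(2),"tilt",R[2,2].round(5))
                                          ^^^^^^^^^^^^^^^^
AttributeError: 'float' object has no attribute 'round'
```

move_arm(
  plan=[
    [1,[0.92,0.2,0],0],
    [1,[0.92,0.2,0],0],
    [1,[0.92,0.2,0],0],
    [1,[0.92,0.2,0],0],
    [1,[0.92,0.2,0],0],
  ],
)

```text
clock: 3.02
ee_pos: [0.4955, 0.1325, 0.2308]
tcp_rot: [0.748, 0.663, -0.0, -0.0]
wrist_force: [0.6, 0.2, 0.4]
width: 0.0855
grip_force: 0.0
```

move_arm(
  plan=[
    [1,[0.92,0.2,0],0],
    [1,[0.92,0.2,0],0],
    [1,[0.92,0.2,0],0],
    [1,[0.92,0.2,0],0],
    [1,[0.92,0.2,0],0],
  ],
)

```text
clock: 3.43
ee_pos: [0.542, 0.2658, 0.2306]
tcp_rot: [0.748, 0.663, -0.001, -0.0]
wrist_force: [-0.2, -1.7, 0.2]
width: 0.0854
grip_force: 0.0
```

move_arm(
  plan=[
    [1,[0.92,0.2,0.5],0],
    [1,[0.92,0.2,0.5],0],
    [1,[0,0,1],0],
    [1,[0,0,1],0],
    [1,[0,0,0],0],
  ],
)

```text
clock: 3.85
ee_pos: [0.5573, 0.3167, 0.1327]
tcp_rot: [0.748, 0.663, -0.007, -0.002]
wrist_force: [-1.1, 0.1, -1.9]
width: 0.0853
grip_force: 0.0
```

```bash
sed -i 's/s\["width"\].round(4)/s["width"]/' h.py; python3 -c "
from h import *
to((.561,.318,.042))
im=imaging.snapshot('top')[150:270,190:350]; cv2.imwrite('pics/t1.png',cv2.resize(im[:,:,::-1],None,fx=4,fy=4,interpolation=cv2.INTER_CUBIC))"
```

```text
3.85 [0.5573 0.3167 0.1327] 0.08525984165854836 0.0 [-1.1  0.1 -1.9] y angle -6.88 tilt -0.99991
units [0.08 0.15 3.02]
```

View pics/t1.png

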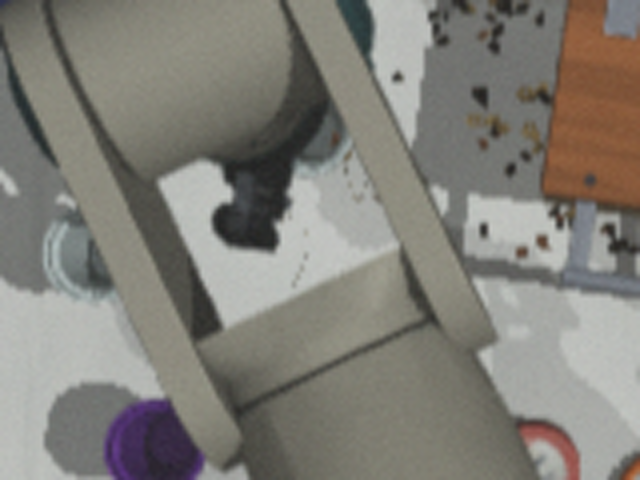

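The arm hides the cup, and I can't see the fingers. The clearance covers my measurement error, so I'll descend to cup A and grip its rim band.

move_arm(
  plan=[
    [1,[0.06,0.12,0.6],0],
    [1,[0,0,0.6],0],
    [1,[0,0,0.6],0],
    [1,[0,0,0.6],0],
    [1,[0,0,0.6],0],
  ],
)

```text
clock: 4.32
ee_pos: [0.5656, 0.3193, 0.0536]
tcp_rot: [0.749, 0.663, 0.002, 0.001]
wrist_force: [0.4, 0.4, -0.4]
width: 0.0856
grip_force: 0.0
```

move_arm(
  plan=[
    [1,[0,0,0],0],
    [1,[0,0,0],0],
    [-1,[0,0,0],0],
    [-1,[0,0,0],0],
    [-1,[0,0,0],0],
  ],
)

```text
clock: 4.73
ee_pos: [0.5643, 0.3207, 0.0557]
tcp_rot: [0.748, 0.663, 0.002, -0.001]
wrist_force: [-7.3, 3.4, 28.9]
width: 0.0517
grip_force: 15.0
```

move_arm(
  plan=[
    [-1,[0,0,0],0],
    [-1,[0,0,0],0],
    [-1,[0,0,0],0],
    [-1,[0,0,0],0],
    [-1,[0,0,0],0],
  ],
)

```text
clock: 5.15
ee_pos: [0.5641, 0.319, 0.0509]
tcp_rot: [0.749, 0.663, -0.0, -0.0]
wrist_force: [-0.3, 0.3, -1.8]
width: 0.0028
grip_force: 56.5
```

```bash
python3 -c "
from h import *
to((.561,.318,.13))
im=imaging.snapshot('side')[180:320,240:440]; cv2.imwrite('pics/s1.png',cv2.resize(im[:,:,::-1],None,fx=4,fy=4,interpolation=cv2.INTER_CUBIC))"
```

```text
5.15 [0.5641 0.319  0.0509] 0.0027898020223875945 56.47208079462871 [-0.3  0.3 -1.8] y angle -6.92 tilt -1.0
units [-0.05 -0.1  -2.64]
```

View pics/s1.png

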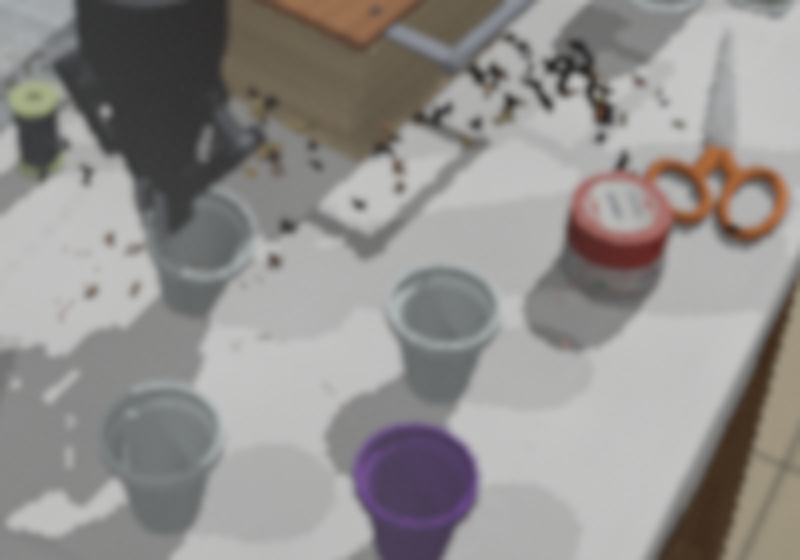

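The fingers were too high: while open, their tips stand back above the rim. One of them slid inside, so they are pinching the far wall at about (175,215) in the crop. The cup is still upright. I'll open slightly, lift off and measure again.

move_arm(
  plan=[
    [-0.7,[0,0,0],0],
    [-0.7,[0,0,0],0],
    [-0.7,[0,0,0],0],
    [-0.7,[0,0,-0.4],0],
    [-0.7,[0,0,-0.6],0],
  ],
)

```text
clock: 5.62
ee_pos: [0.5631, 0.3186, 0.08]
tcp_rot: [0.749, 0.663, -0.002, -0.001]
wrist_force: [-0.7, -0.3, -0.6]
width: 0.0127
grip_force: 0.0
```

move_arm(
  plan=[
    [-0.7,[0,0,-1],0],
    [-0.7,[0,0,-1],0],
    [1,[0,0,-1],0],
    [1,[0,0,0],0],
    [1,[0,0,0],0],
  ],
)

```text
clock: 6.03
ee_pos: [0.5653, 0.3197, 0.1752]
tcp_rot: [0.748, 0.663, 0.003, 0.001]
wrist_force: [-0.5, -0.4, -0.6]
width: 0.049
grip_force: 0.0
```

move_arm(
  plan=[
    [1,[0,0,0],0],
    [1,[0,0,0],0],
    [1,[0,0,0],0],
    [1,[0,0,0],0],
    [1,[0,0,0],0],
  ],
)

```text
clock: 6.45
ee_pos: [0.564, 0.319, 0.1704]
tcp_rot: [0.748, 0.663, -0.001, -0.0]
wrist_force: [-0.1, -0.4, 1.7]
width: 0.0854
grip_force: 0.0
```

```bash
python3 -c "
from h import *
to((.561,.318,.13))
im=imaging.snapshot('side')[180:320,240:440]; cv2.imwrite('pics/s2.png',cv2.resize(im[:,:,::-1],None,fx=4,fy=4,interpolation=cv2.INTER_CUBIC))"
```

```text
6.45 [0.564  0.319  0.1704] 0.08539447928226919 0.0 [-0.1 -0.4  1.7] y angle -6.92 tilt -1.0
units [-0.04 -0.09  1.35]
```

View pics/s2.png

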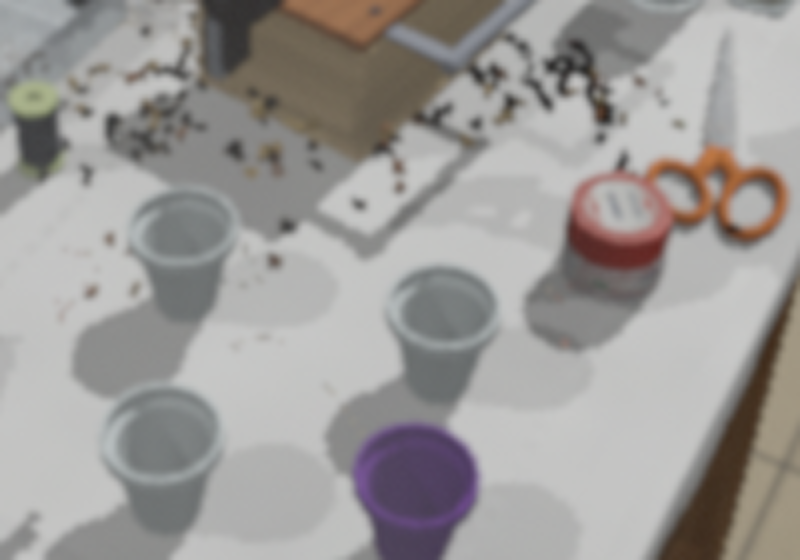

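```bash
python3 -c "
from h import *
for k,p in (('A',(183.5,228)),('B',(161.5,431.5)),('C',(442.5,309)),('pur',(416,475))):
  print(k,pix('side',((p[0]+.5)/4-.5+240,(p[1]+.5)/4-.5+180),.059))
c=imaging.get_calibration('side');im=imaging.snapshot('side')
"
```

```text
A [0.5499 0.3213 0.059 ]
B [0.484  0.4405 0.059 ]
C [0.4045 0.3029 0.059 ]
pur [0.3682 0.4018 0.059 ]
```

The side and top measurements now agree: A (0.550,0.320), B (0.484,0.440), C (0.405,0.301). I'll retry A lower.

move_arm(
  plan=[
    [1,[0,-0.47,0.48],0],
    [1,[0,0,0.8],0],
    [1,[0,0,0.8],0],
    [1,[0,0,0.8],0],
    [1,[0,0,0.8],0],
  ],
)

```text
clock: 6.97
ee_pos: [0.5501, 0.3208, 0.0598]
tcp_rot: [0.748, 0.663, 0.0, 0.0]
wrist_force: [-0.1, -1.0, 0.2]
width: 0.0853
grip_force: 0.0
```

move_arm(
  plan=[
    [1,[0,0,0.5],0],
    [1,[0,0,0.3],0],
    [1,[0,0,0],0],
    [1,[0,0,0],0],
    [1,[0,0,0],0],
  ],
)

```text
clock: 7.38
ee_pos: [0.5511, 0.3212, 0.0386]
tcp_rot: [0.748, 0.663, 0.001, 0.0]
wrist_force: [0.8, -0.5, -0.0]
width: 0.0853
grip_force: 0.0
```

move_arm(
  plan=[
    [-1,[0,0,0],0],
    [-1,[0,0,0],0],
    [-1,[0,0,0],0],
    [-1,[0,0,0],0],
    [-1,[0,0,0],0],
  ],
)

```text
clock: 7.8
ee_pos: [0.551, 0.3212, 0.0387]
tcp_rot: [0.748, 0.663, 0.001, 0.0]
wrist_force: [-0.9, 0.1, 6.2]
width: 0.0555
grip_force: 62.9
```

move_arm(
  plan=[
    [-1,[0,0,0],0],
    [-1,[0,0,0],0],
    [-1,[0,0,0],0],
  ],
)

```text
clock: 8.05
ee_pos: [0.551, 0.3212, 0.0387]
tcp_rot: [0.748, 0.663, 0.001, 0.0]
wrist_force: [-0.1, -0.4, 6.4]
width: 0.0553
grip_force: 62.9
```

```bash
python3 -c "
from h import *
to((.561,.318,.13))
im=imaging.snapshot('side')[170:290,230:390]; cv2.imwrite('pics/s3.png',cv2.resize(im[:,:,::-1],None,fx=5,fy=5,interpolation=cv2.INTER_CUBIC))"
```

```text
8.05 [0.551  0.3212 0.0387] 0.05530565513966118 62.88264955597697 [-0.1 -0.4  6.4] y angle -6.92 tilt -1.0
units [-0.06  0.35 -3.04]
```

View pics/s3.png

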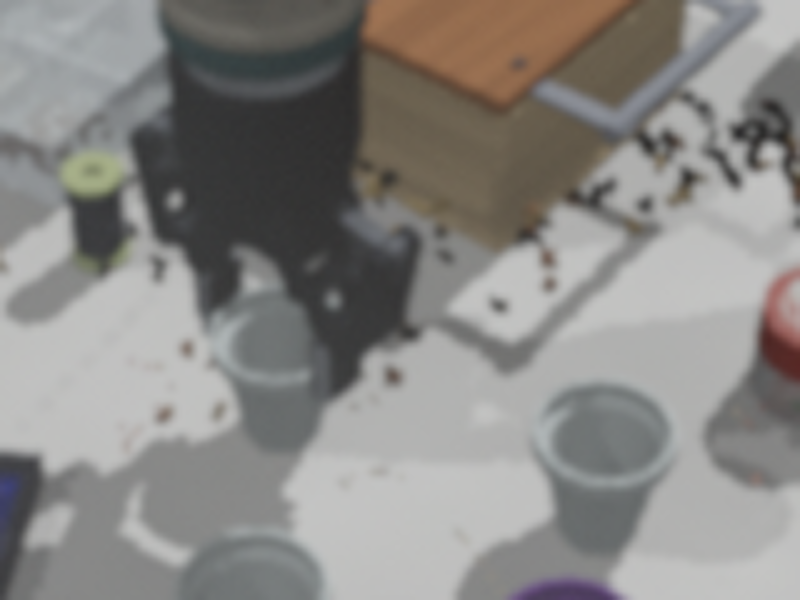

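Cup A is gripped upright between the fingers, with the near tip at (335,395) overlapping the rim. I'll lift it and carry it over C.

move_arm(
  plan=[
    [-1,[0,0,-0.3],0],
    [-1,[0,0,-0.6],0],
    [-1,[0,0,-0.8],0],
    [-1,[0,0,-0.8],0],
    [-1,[0,0,-0.5],0],
  ],
)

```text
clock: 8.52
ee_pos: [0.5509, 0.3211, 0.1304]
tcp_rot: [0.749, 0.663, 0.002, 0.0]
wrist_force: [0.5, 0.9, -0.3]
width: 0.0556
grip_force: 63.5
```

move_arm(
  plan=[
    [-1,[-0.1,-0.4,0],0],
    [-1,[-0.2,-0.7,0],0],
    [-1,[-0.2,-0.8,0],0],
    [-1,[-0.2,-0.8,0],0],
    [-1,[-0.2,-0.8,0],0],
  ],
)

```text
clock: 8.93
ee_pos: [0.4416, 0.3064, 0.1272]
tcp_rot: [0.749, 0.663, 0.0, 0.0]
wrist_force: [-0.8, 0.0, 0.1]
width: 0.0555
grip_force: 63.5
```

move_arm(
  plan=[
    [-1,[-0.2,-0.7,0],0],
    [-1,[-0.13,-0.54,0],0],
    [-1,[0,0,0],0],
    [-1,[0,0,0],0],
    [-1,[0,0,0],0],
  ],
)

```text
clock: 9.35
ee_pos: [0.4053, 0.3014, 0.1274]
tcp_rot: [0.749, 0.663, 0.0, 0.0]
wrist_force: [0.5, -1.4, -0.1]
width: 0.0558
grip_force: 63.6
```

```bash
python3 -c "
from h import *
to((.4055,.301,.06))
im=imaging.snapshot('side')[160:310,240:440]; cv2.imwrite('pics/s4.png',cv2.resize(im[:,:,::-1],None,fx=4,fy=4,interpolation=cv2.INTER_CUBIC))"
```

```text
9.35 [0.4053 0.3014 0.1274] 0.05579192209062697 63.565925832954235 [ 0.5 -1.4 -0.1] y angle -6.93 tilt -1.0
units [-0.01  0.01  2.25]
```

View pics/s4.png

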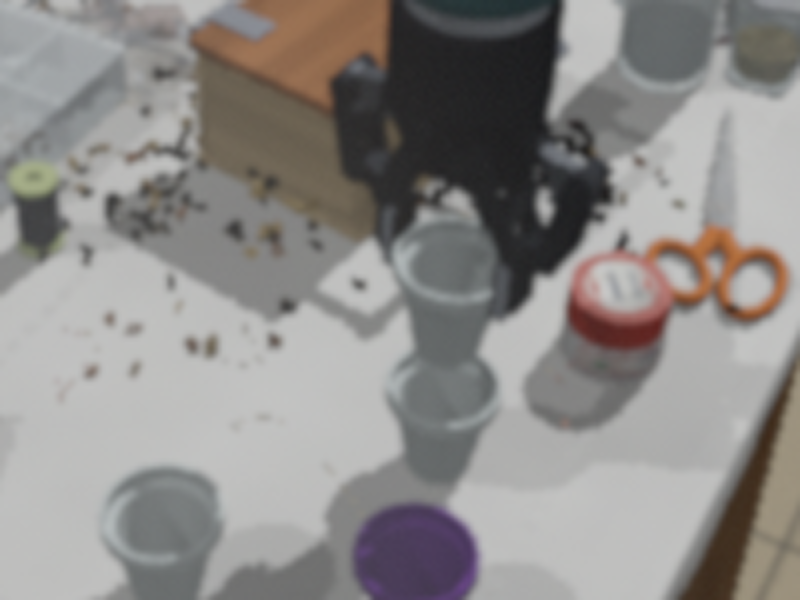

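The held cup's foot at (448,360) is centred over C's rim at (442,390). I'll lower it while watching the force.

move_arm(
  plan=[
    [-1,[0,0,0.4],0],
    [-1,[0,0,0.5],0],
    [-1,[0,0,0.4],0],
    [-1,[0,0,0.2],0],
    [-1,[0,0,0.2],0],
  ],
)

```text
clock: 9.82
ee_pos: [0.4044, 0.301, 0.0744]
tcp_rot: [0.749, 0.663, -0.001, -0.0]
wrist_force: [0.1, -0.2, -0.5]
width: 0.0555
grip_force: 63.6
```

move_arm(
  plan=[
    [-1,[0,0,0.2],0],
    [-1,[0,0,0.15],0],
    [-1,[0,0,0],0],
  ],
)

```text
clock: 10.07
ee_pos: [0.4043, 0.3011, 0.0645]
tcp_rot: [0.749, 0.663, -0.001, -0.0]
wrist_force: [0.8, 0.2, -0.9]
width: 0.0554
grip_force: 63.6
```

move_arm(
  plan=[
    [-1,[0,0,0.1],0],
    [-1,[0,0,0.1],0],
    [-1,[0,0,0],0],
    [-1,[0,0,0],0],
  ],
)

```text
clock: 10.4
ee_pos: [0.4047, 0.3013, 0.0594]
tcp_rot: [0.749, 0.663, 0.0, 0.0]
wrist_force: [0.5, 0.2, -1.1]
width: 0.0549
grip_force: 63.6
```

move_arm(
  plan=[
    [0.6,[0,0,0],0],
    [0.6,[0,0,0],0],
    [1,[0,0,0],0],
    [1,[0,0,0],0],
    [1,[0,0,0],0],
  ],
)

```text
clock: 10.82
ee_pos: [0.4047, 0.3014, 0.0595]
tcp_rot: [0.748, 0.663, 0.0, 0.0]
wrist_force: [0.5, -0.6, -0.3]
width: 0.0854
grip_force: 0.0
```

move_arm(
  plan=[
    [1,[0,0,-0.6],0],
    [1,[0,0,-0.8],0],
    [1,[0,0,-0.8],0],
    [1,[0,0,-0.5],0],
    [1,[0,0,0],0],
  ],
)

```text
clock: 11.23
ee_pos: [0.4062, 0.3024, 0.1444]
tcp_rot: [0.748, 0.663, 0.003, 0.001]
wrist_force: [0.3, -0.0, -0.3]
width: 0.0855
grip_force: 0.0
```

```bash
python3 -c "
from h import *
to((.484,.4404,.12))
im=imaging.snapshot('side'); cv2.imwrite('pics/s5.png',im[:,:,::-1])"
```

```text
11.2333 [0.4062 0.3024 0.1444] 0.08553934169154409 0.0 [ 0.3 -0.  -0.3] y angle -6.92 tilt -0.99998
units [4.88 2.02 0.85]
```

move_arm(
  plan=[
    [1,[0.6,0.25,0],0],
    [1,[0.9,0.4,0],0],
    [1,[0.9,0.4,0],0],
    [1,[0.9,0.4,0],0],
    [1,[0.9,0.36,0],0],
  ],
)

```text
clock: 11.7
ee_pos: [0.4738, 0.4205, 0.138]
tcp_rot: [0.749, 0.663, -0.001, -0.0]
wrist_force: [-0.1, -0.5, 1.4]
width: 0.0857
grip_force: 0.0
```

move_arm(
  plan=[
    [1,[0.72,0.25,0],0],
    [1,[0,0,0],0],
    [1,[0,0,0],0],
    [1,[0,0,0],0],
    [1,[0,0,0],0],
  ],
)

```text
clock: 12.12
ee_pos: [0.4834, 0.4395, 0.1399]
tcp_rot: [0.749, 0.663, -0.001, 0.0]
wrist_force: [0.2, -0.2, -0.1]
width: 0.0849
grip_force: 0.0
```

```bash
python3 -c "
from h import *
to((.484,.4404,.038))"
```

```text
12.1167 [0.4834 0.4395 0.1399] 0.08493743152292695 0.0 [ 0.2 -0.2 -0.1] y angle -6.95 tilt -1.0
units [0.04 0.02 3.4 ]
```

move_arm(
  plan=[
    [1,[0.04,0.02,0.5],0],
    [1,[0,0,0.7],0],
    [1,[0,0,0.7],0],
    [1,[0,0,0.7],0],
    [1,[0,0,0.5],0],
  ],
)

```text
clock: 12.53
ee_pos: [0.4838, 0.4402, 0.0456]
tcp_rot: [0.749, 0.663, -0.001, 0.0]
wrist_force: [-0.8, 0.2, -0.1]
width: 0.0853
grip_force: 0.0
```

move_arm(
  plan=[
    [1,[0,0,0.3],0],
    [1,[0,0,0],0],
    [1,[0,0,0],0],
    [1,[0,0,0],0],
    [-1,[0,0,0],0],
  ],
)

```text
clock: 12.95
ee_pos: [0.4852, 0.442, 0.0402]
tcp_rot: [0.749, 0.663, 0.001, 0.0]
wrist_force: [0.1, 0.5, -0.8]
width: 0.0753
grip_force: 0.0
```

move_arm(
  plan=[
    [-1,[0,0,0],0],
    [-1,[0,0,0],0],
    [-1,[0,0,0],0],
    [-1,[0,0,0],0],
    [-1,[0,0,0],0],
  ],
)

```text
clock: 13.37
ee_pos: [0.4852, 0.4423, 0.0406]
tcp_rot: [0.748, 0.663, 0.002, 0.0]
wrist_force: [-2.2, -0.3, 6.9]
width: 0.0562
grip_force: 62.1
```

move_arm(
  plan=[
    [-1,[0,0,-0.3],0],
    [-1,[0,0,-0.6],0],
    [-1,[0,0,-0.9],0],
    [-1,[0,0,-0.9],0],
    [-1,[0,0,-0.8],0],
  ],
)

```text
clock: 13.78
ee_pos: [0.4846, 0.4416, 0.1458]
tcp_rot: [0.749, 0.663, 0.001, 0.0]
wrist_force: [0.2, 0.1, -0.1]
width: 0.0559
grip_force: 63.5
```

move_arm(
  plan=[
    [-1,[0,0,0],0],
    [-1,[0,0,0],0],
    [-1,[0,0,0],0],
    [-1,[0,0,0],0],
  ],
)

```text
clock: 14.12
ee_pos: [0.4839, 0.441, 0.1415]
tcp_rot: [0.749, 0.663, -0.002, -0.0]
wrist_force: [0.1, -0.1, -0.1]
width: 0.0561
grip_force: 63.5
```

```bash
python3 -c "
from h import *
to((.4047,.3013,.141))"
```

```text
14.1167 [0.4839 0.441  0.1415] 0.05610223864915799 63.50579112768173 [ 0.1 -0.1 -0.1] y angle -6.92 tilt -1.0
units [-4.94 -2.06  0.03]
```

move_arm(
  plan=[
    [-1,[-0.6,-0.25,0],0],
    [-1,[-0.9,-0.4,0],0],
    [-1,[-0.9,-0.4,0],0],
    [-1,[-0.9,-0.4,0],0],
    [-1,[-0.9,-0.36,0],0],
  ],
)

```text
clock: 14.53
ee_pos: [0.4139, 0.3215, 0.1416]
tcp_rot: [0.748, 0.663, -0.001, -0.0]
wrist_force: [0.8, 0.0, -0.5]
width: 0.0556
grip_force: 63.6
```

move_arm(
  plan=[
    [-1,[-0.7,-0.25,0],0],
    [-1,[0,0,0],0],
    [-1,[0,0,0],0],
    [-1,[0,0,0],0],
    [-1,[0,0,0],0],
  ],
)

```text
clock: 14.95
ee_pos: [0.4056, 0.3036, 0.1429]
tcp_rot: [0.748, 0.663, -0.0, -0.0]
wrist_force: [-0.1, 0.9, -0.6]
width: 0.0558
grip_force: 63.6
```

```bash
python3 -c "
from h import *
to((.4047,.3018,.079))
im=imaging.snapshot('side')[150:310,240:440]; cv2.imwrite('pics/s6.png',cv2.resize(im[:,:,::-1],None,fx=3.7,fy=3.7,interpolation=cv2.INTER_CUBIC))"
```

```text
14.95 [0.4056 0.3036 0.1429] 0.05579032782879972 63.573790839873254 [-0.1  0.9 -0.6] y angle -6.9 tilt -1.0
units [-0.06 -0.02  2.13]
```

move_arm(
  plan=[
    [-1,[-0.03,-0.01,0.3],0],
    [-1,[0,0,0.4],0],
    [-1,[0,0,0.4],0],
    [-1,[0,0,0.3],0],
    [-1,[0,0,0.2],0],
  ],
)

```text
clock: 15.42
ee_pos: [0.4042, 0.3017, 0.0929]
tcp_rot: [0.748, 0.663, -0.002, -0.0]
wrist_force: [0.2, 0.4, -1.0]
width: 0.056
grip_force: 63.6
```

move_arm(
  plan=[
    [-1,[0,0,0.2],0],
    [-1,[0,0,0.15],0],
    [-1,[0,0,0.15],0],
    [-1,[0,0,0],0],
    [-1,[0,0,0],0],
  ],
)

```text
clock: 15.83
ee_pos: [0.4052, 0.3022, 0.0805]
tcp_rot: [0.749, 0.663, 0.0, 0.0]
wrist_force: [0.1, -0.9, 0.1]
width: 0.056
grip_force: 63.6
```

move_arm(
  plan=[
    [-1,[0,0,0.1],0],
    [-1,[0,0,0],0],
    [0.6,[0,0,0],0],
    [0.6,[0,0,0],0],
    [1,[0,0,0],0],
  ],
)

```text
clock: 16.25
ee_pos: [0.405, 0.3022, 0.0775]
tcp_rot: [0.748, 0.663, 0.0, -0.0]
wrist_force: [-0.6, 0.2, 0.5]
width: 0.0786
grip_force: 0.0
```

move_arm(
  plan=[
    [1,[0,0,0],0],
    [1,[0,0,0],0],
    [1,[0,0,0],0],
    [1,[0,0,-0.6],0],
    [1,[0,0,-0.8],0],
  ],
)

```text
clock: 16.67
ee_pos: [0.4038, 0.3014, 0.1176]
tcp_rot: [0.748, 0.663, -0.003, -0.0]
wrist_force: [-0.1, 0.2, 0.3]
width: 0.0852
grip_force: 0.0
```

move_arm(
  plan=[
    [1,[0,0,-0.8],0],
    [1,[0,0,-0.8],0],
    [1,[0,0,-0.8],0],
    [1,[0,0,0],0],
    [1,[0,0,0],0],
  ],
)

```text
clock: 17.08
ee_pos: [0.4056, 0.3026, 0.1928]
tcp_rot: [0.748, 0.663, 0.002, 0.0]
wrist_force: [-1.2, 0.5, -0.1]
width: 0.0854
grip_force: 0.0
```

```bash
python3 -c "
from h import *
to((.4665,.099,.19))
a=imaging.snapshot('side')[190:310,290:410]; b=imaging.snapshot('top')[190:290,220:320]
r=lambda i,w:cv2.resize(i[:,:,::-1],(w,500),interpolation=cv2.INTER_CUBIC)
cv2.imwrite('pics/s7.png',np.hstack([r(a,400*5//4-100),r(b,400)]))"
```

```text
17.0833 [0.4056 0.3026 0.1928] 0.0853797676565113 0.0 [-1.2  0.5 -0.1] y angle -6.92 tilt -1.0
units [-6.49  2.83  0.09]
```

View pics/s7.png

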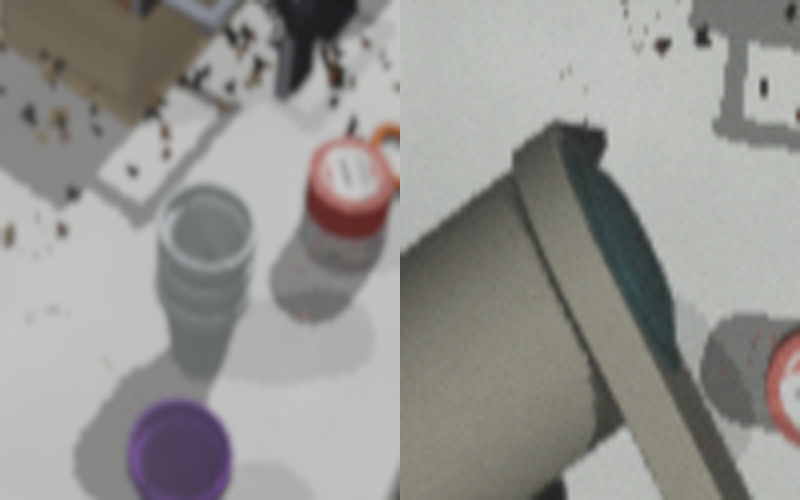

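The picture shows one upright stack at (205,280), rim centre near (206,227) in the left half. I'll check its height by projection.

```bash
python3 -c "
from h import *
c=imaging.get_calibration('side');K=np.array([[c['fx'],0,c['cx']],[0,c['fy'],c['cy']],[0,0,1]])
P=lambda p:((cv2.projectPoints(np.array([p]),c['rvec'],c['tvec'],K,None)[0].ravel()-[290,190])*[3.333,4.167]).round(1)
for z in(0,.06,.077,.093,.100,.110): print(z,P((.4048,.302,z)))
im=imaging.snapshot('side'); print(im[225:285,351].astype(int).sum(1))
"
```

```text
0 [195.5 356.2]
0.06 [201.1 275.8]
0.077 [202.7 251.8]
0.093 [204.3 228.6]
0.1 [205.  218.3]
0.11 [206.1 203.4]
[414 452 503 550 572 576 577 568 524 433 356 363 398 394 376 360 357 356
 357 354 350 346 340 335 334 332 334 367 413 420 373 337 322 320 342 361
 349 336 329 323 334 355 352 339 326 311 308 313 315 316 317 315 316 319
 320 333 363 392 409 419]
```

The rim projects to z≈0.094 m, so the stack is fully nested. Next is the bar, approached with the fingers only half open so that they clear the cover edge.

move_arm(
  plan=[
    [-0.06,[-0.6,0.2,0],0],
    [-0.06,[-0.9,0.4,0],0],
    [-0.06,[-0.9,0.4,0],0],
    [-0.06,[-0.9,0.4,0],0],
    [-0.06,[-0.9,0.4,0],0],
  ],
)

```text
clock: 17.65
ee_pos: [0.4431, 0.1692, 0.19]
tcp_rot: [0.748, 0.663, -0.001, -0.0]
wrist_force: [0.4, -0.5, 0.5]
width: 0.0399
grip_force: 0.0
```

move_arm(
  plan=[
    [-0.06,[-0.9,0.4,0],0],
    [-0.06,[-0.9,0.4,0],0],
    [-0.06,[-0.5,0.2,0],0],
    [-0.06,[0,0,0],0],
    [-0.06,[0,0,0],0],
  ],
)

```text
clock: 18.07
ee_pos: [0.4646, 0.0981, 0.1902]
tcp_rot: [0.749, 0.662, -0.001, -0.001]
wrist_force: [0.2, -0.0, -0.6]
width: 0.0399
grip_force: 0.0
```

move_arm(
  plan=[
    [-0.06,[0,0,0],0],
    [-0.06,[0,0,0],0],
    [-0.06,[0,0,0],0],
  ],
)

```text
clock: 18.32
ee_pos: [0.4646, 0.0994, 0.1912]
tcp_rot: [0.748, 0.664, -0.0, -0.0]
wrist_force: [-0.9, -0.3, -0.1]
width: 0.0401
grip_force: 0.0
```

```bash
python3 -c "
from h import *
to((.4664,.099,.07))"
```

```text
18.3167 [0.4646 0.0994 0.1912] 0.04011658438452191 0.0 [-0.9 -0.3 -0.1] y angle -6.83 tilt -1.0
units [-0.01  0.06  4.04]
```

move_arm(
  plan=[
    [-0.06,[0,0.06,0.5],0],
    [-0.06,[0,0,0.7],0],
    [-0.06,[0,0,0.7],0],
    [-0.06,[0,0,0.7],0],
    [-0.06,[0,0,0.6],0],
  ],
)

```text
clock: 18.73
ee_pos: [0.4661, 0.099, 0.0939]
tcp_rot: [0.748, 0.664, -0.0, -0.0]
wrist_force: [-0.5, 1.2, -0.2]
width: 0.0397
grip_force: 0.0
```

move_arm(
  plan=[
    [-0.06,[0,0,0.5],0],
    [-0.06,[0,0,0.3],0],
    [-0.06,[0,0,0],0],
    [-0.06,[0,0,0],0],
    [-0.06,[0,0,0],0],
  ],
)

```text
clock: 19.15
ee_pos: [0.4674, 0.0986, 0.0726]
tcp_rot: [0.748, 0.663, 0.001, 0.001]
wrist_force: [0.4, 0.5, 0.7]
width: 0.04
grip_force: 0.0
```

move_arm(
  plan=[
    [-1,[0,0,0],0],
    [-1,[0,0,0],0],
    [-1,[0,0,0],0],
    [-1,[0,0,0],0],
    [-1,[0,0,0],0],
  ],
)

```text
clock: 19.57
ee_pos: [0.4661, 0.0985, 0.072]
tcp_rot: [0.749, 0.663, -0.0, -0.001]
wrist_force: [-5.1, 1.3, 5.7]
width: 0.0102
grip_force: 58.5
```

```bash
python3 -c "
from h import *
to((.4664,.099,.07))"
```

```text
19.5667 [0.4661 0.0985 0.072 ] 0.010235222507864268 58.45094561576843 [-5.1  1.3  5.7] y angle -6.92 tilt -1.0
units [0.02 0.01 0.07]
```

The bar is gripped. I'll follow the arc with a 182 mm radius, starting with the first part and checking the forces.

move_arm(
  plan=[
    [-1,[0,0,-0.18],0],
    [-1,[0,0.02,-0.3],0],
    [-1,[0,0.04,-0.36],0],
    [-1,[0,0.06,-0.36],0],
    [-1,[0,0.08,-0.36],0],
  ],
)

```text
clock: 19.98
ee_pos: [0.4717, 0.0977, 0.1191]
tcp_rot: [0.748, 0.663, -0.001, -0.001]
wrist_force: [-3.9, 2.5, -3.0]
width: 0.0102
grip_force: 58.3
```

move_arm(
  plan=[
    [-1,[0,0,0],0],
    [-1,[0,0,0],0],
    [-1,[0,0,0],0],
  ],
)

```text
clock: 20.23
ee_pos: [0.4718, 0.0977, 0.1193]
tcp_rot: [0.748, 0.663, -0.001, -0.001]
wrist_force: [-8.9, 3.2, 1.7]
width: 0.0098
grip_force: 58.6
```

move_arm(
  plan=[
    [-1,[0,0.1,-0.35],0],
    [-1,[0,0.13,-0.34],0],
    [-1,[0,0.15,-0.33],0],
    [-1,[0,0.16,-0.33],0],
    [-1,[0,0.18,-0.31],0],
  ],
)

```text
clock: 20.65
ee_pos: [0.4922, 0.095, 0.1697]
tcp_rot: [0.748, 0.663, -0.002, -0.002]
wrist_force: [-14.5, 1.0, 4.2]
width: 0.0099
grip_force: 58.5
```

move_arm(
  plan=[
    [-1,[0,0.2,-0.3],0],
    [-1,[0,0.22,-0.29],0],
    [-1,[0,0.24,-0.28],0],
    [-1,[0,0.25,-0.26],0],
    [-1,[0,0,0],0],
  ],
)

```text
clock: 21.07
ee_pos: [0.521, 0.0912, 0.2074]
tcp_rot: [0.749, 0.663, 0.0, 0.001]
wrist_force: [-18.9, -1.4, 16.9]
width: 0.0093
grip_force: 60.4
```

move_arm(
  plan=[
    [-1,[0,0,0],0],
    [-1,[0,0,0],0],
    [-1,[0,0,0],0],
  ],
)

```text
clock: 21.32
ee_pos: [0.5199, 0.0914, 0.2062]
tcp_rot: [0.748, 0.663, -0.001, -0.0]
wrist_force: [-19.2, -1.4, 17.8]
width: 0.0098
grip_force: 60.4
```

```bash
cat >>h.py <<'E'
def th():
    p=ctrl.get_state()["ee_pos"]; print("theta", np.arctan2(p[2]-.072, .182-np.hypot(p[0]-.4664,p[1]-.0985)*np.sign(p[0]-.466)))
E
python3 -c "
from h import *
to((.4664,.099,.07));th()"
```

```text
21.3167 [0.5199 0.0914 0.2062] 0.009769797100850358 60.40396749973297 [-19.2  -1.4  17.8] y angle -6.92 tilt -1.0
units [ 0.04 -1.79  4.54]
theta 0.8089108403894694
```

The force is radial, about 26 N outward, so I'll ease the path outward a little and carry on past balance.

move_arm(
  plan=[
    [-1,[0,0.26,-0.27],0],
    [-1,[0,0.28,-0.25],0],
    [-1,[0,0.3,-0.22],0],
    [-1,[0,0.3,-0.19],0],
    [-1,[0,0.28,-0.17],0],
  ],
)

```text
clock: 21.73
ee_pos: [0.5637, 0.0856, 0.2401]
tcp_rot: [0.749, 0.663, 0.001, 0.002]
wrist_force: [-8.2, -3.9, 10.4]
width: 0.0096
grip_force: 58.5
```

move_arm(
  plan=[
    [-1,[0,0,0],0],
    [-1,[0,0,0],0],
    [-1,[0,0,0],0],
  ],
)

```text
clock: 21.98
ee_pos: [0.5637, 0.0856, 0.2401]
tcp_rot: [0.749, 0.663, 0.001, 0.002]
wrist_force: [-9.6, -2.9, 14.3]
width: 0.0093
grip_force: 60.7
```

```bash
python3 -c "
from h import *
to((.4664,.099,.07));th()
c=imaging.get_calibration('side');K=np.array([[c['fx'],0,c['cx']],[0,c['fy'],c['cy']],[0,0,1]])
cv2.imwrite('pics/s8.png',imaging.snapshot('side')[:,:,::-1]);cv2.imwrite('pics/t8.png',imaging.snapshot('top')[:,:,::-1])"
```

```text
21.9833 [0.5637 0.0856 0.2401] 0.009325696799572266 60.7050883769989 [-9.6 -2.9 14.3] y angle -6.98 tilt -0.99999
units [ 0.06 -3.3   5.65]
theta 1.108025875256311
```

The cover is at about 1.11 rad, past the balance point and held. I'll bring it back to about 0.77.

move_arm(
  plan=[
    [-1,[0,-0.37,0.2],0],
    [-1,[0,-0.355,0.23],0],
    [-1,[0,-0.34,0.25],0],
    [-1,[0,-0.32,0.27],0],
    [-1,[0,-0.28,0.29],0],
  ],
)

```text
clock: 22.5
ee_pos: [0.5145, 0.0921, 0.2012]
tcp_rot: [0.749, 0.663, 0.002, 0.002]
wrist_force: [-2.5, -0.3, 6.5]
width: 0.0097
grip_force: 62.0
```

move_arm(
  plan=[
    [-1,[0,0,0],0],
    [-1,[0,0,0],0],
    [-1,[0,0,0],0],
    [-1,[0,0,0],0],
    [-1,[0,0,0],0],
  ],
)

```text
clock: 22.92
ee_pos: [0.514, 0.0921, 0.2003]
tcp_rot: [0.749, 0.663, 0.0, 0.001]
wrist_force: [-6.7, -1.4, 5.1]
width: 0.0093
grip_force: 62.7
```

move_arm(
  plan=[
    [-1,[0,0,0],0],
    [-1,[0,0,0],0],
    [-1,[0,0,0],0],
    [-1,[0,0,0],0],
    [-1,[0,0,0],0],
  ],
)

```text
clock: 23.33
ee_pos: [0.514, 0.0922, 0.2003]
tcp_rot: [0.749, 0.663, 0.0, 0.001]
wrist_force: [-6.3, -1.2, 4.7]
width: 0.0093
grip_force: 62.7
```

```bash
python3 -c "
from h import *
to((.4664,.099,.07));th()
im=imaging.snapshot('side')
cv2.imwrite('pics/s9.png',im[:,:,::-1])
# cover's left front corner: project predicted for several angles, sample wood colour
c=imaging.get_calibration('side');K=np.array([[c['fx'],0,c['cx']],[0,c['fy'],c['cy']],[0,0,1]])
ex=np.array([.9928,-.12,0]);ey=np.array([.12,.9928,0]);h=np.array([.4664,.0985,.089])+.182*ex
for t in np.arange(.6,1.0,.05):
  u=-np.cos(t)*ex+np.array([0,0,np.sin(t)])
  row=[]
  for r in (.08,.1,.12,.130,.135,.140,.145,.15):
    p=cv2.projectPoints(np.array([h+u*r+.06*ey]),c['rvec'],c['tvec'],K,None)[0].ravel().round().astype(int); row.append((int(p[0]),int(p[1]),int(im[p[1],p[0],0])-int(im[p[1],p[0],2])))
  print(round(t,2),row)
"
```

```text
23.3333 [0.514  0.0922 0.2003] 0.009303720391202489 62.71823823451996 [-6.3 -1.2  4.7] y angle -6.94 tilt -1.0
units [ 0.04 -1.61  4.34]
theta 0.7634955915167818
0.6 [(312, 161, 25), (318, 160, 26), (324, 158, 25), (327, 157, 23), (328, 157, 22), (330, 157, 21), (331, 156, 21), (333, 156, 22)]
0.65 [(311, 160, 25), (317, 158, 26), (323, 156, 26), (326, 155, 26), (327, 154, 25), (329, 154, 22), (330, 153, 22), (331, 153, 21)]
0.7 [(311, 158, 27), (316, 156, 25), (321, 154, 26), (324, 152, 26), (326, 152, 26), (327, 151, 25), (328, 151, 22), (330, 150, 22)]
0.75 [(310, 157, 32), (315, 154, 32), (320, 151, 34), (323, 150, 27), (324, 149, 19), (325, 149, 10), (327, 148, 3), (328, 147, 0)]
0.8 [(309, 155, 43), (314, 152, 40), (319, 149, 42), (321, 148, 35), (322, 147, 36), (324, 146, 39), (325, 145, 42), (326, 144, 48)]
0.85 [(308, 154, 52), (312, 151, 53), (317, 147, 52), (319, 145, 43), (321, 144, 46), (322, 143, 39), (323, 142, 26), (324, 141, 15)]
0.9 [(307, 153, 40), (311, 149, 24), (315, 145, 3), (318, 143, -1), (319, 142, -3), (320, 141, -1), (321, 140, -1), (322, 139, 0)]
0.95 [(306, 151, 4), (310, 147, 1), (314, 143, 1), (316, 141, 0), (317, 139, -1), (318, 138, -2), (319, 137, -5), (320, 136, -5)]
```

A quick numeric check of the cover's angle along its left edge face, with finer angle steps.

```bash
python3 -c "
from h import *
im=cv2.imread('pics/s9.png')[:,:,::-1].astype(np.float32)
c=imaging.get_calibration('side');K=np.array([[c['fx'],0,c['cx']],[0,c['fy'],c['cy']],[0,0,1]])
ex=np.array([.9928,-.12,0]);ey=np.array([.12,.9928,0]);h=np.array([.4664,.0985,.089])+.182*ex
for f in ('s9','side0'):
 im=cv2.imread(f'pics/{f}.png')[:,:,::-1].astype(np.float32)
 print(f)
 for t in (np.arange(.58,1.0,.03) if f=='s9' else np.arange(-.18,.2,.03)):
  u=-np.cos(t)*ex+np.array([0,0,np.sin(t)])
  row=[]
  for r in (.07,.09,.11,.125):
    p=cv2.projectPoints(np.array([h+u*r+.081*ey]),c['rvec'],c['tvec'],K,None)[0].reshape(1,1,2).astype(np.float32)
    row.append(cv2.remap(im,p,None,cv2.INTER_LINEAR).ravel().astype(int).tolist())
  print(round(t,2),row)
"
```

```text
s9
0.58 [[106, 96, 81], [104, 95, 79], [103, 94, 78], [99, 91, 76]]
0.61 [[106, 97, 82], [105, 96, 80], [104, 94, 79], [102, 93, 78]]
0.64 [[109, 100, 84], [105, 96, 81], [105, 95, 79], [104, 95, 79]]
0.67 [[116, 108, 93], [107, 97, 81], [105, 96, 80], [105, 95, 79]]
0.7 [[120, 112, 100], [107, 97, 81], [105, 95, 79], [103, 94, 78]]
0.73 [[117, 108, 99], [99, 87, 73], [97, 86, 71], [93, 82, 68]]
0.76 [[102, 90, 81], [91, 74, 61], [89, 71, 58], [85, 67, 55]]
0.79 [[92, 75, 64], [92, 72, 58], [94, 72, 58], [90, 68, 54]]
0.82 [[95, 74, 61], [103, 77, 61], [111, 82, 64], [108, 80, 62]]
0.85 [[103, 81, 67], [115, 88, 70], [122, 90, 71], [121, 89, 69]]
0.88 [[113, 96, 88], [123, 103, 92], [119, 98, 85], [117, 101, 91]]
0.91 [[130, 124, 123], [123, 116, 112], [107, 102, 99], [105, 104, 102]]
0.94 [[154, 154, 154], [119, 118, 117], [103, 103, 102], [102, 103, 102]]
0.97 [[176, 177, 177], [113, 113, 113], [103, 103, 102], [102, 102, 101]]
1.0 [[184, 185, 184], [109, 109, 108], [103, 103, 102], [102, 103, 102]]
side0
-0.18 [[106, 96, 81], [108, 98, 82], [108, 98, 82], [108, 98, 82]]
-0.15 [[105, 96, 81], [107, 97, 81], [108, 98, 82], [108, 98, 82]]
-0.12 [[104, 94, 79], [106, 96, 80], [107, 97, 81], [108, 98, 82]]
-0.09 [[103, 92, 78], [104, 94, 79], [105, 95, 79], [105, 96, 80]]
-0.06 [[101, 89, 75], [102, 92, 76], [103, 92, 77], [101, 91, 76]]
-0.03 [[98, 85, 71], [99, 85, 70], [98, 84, 70], [95, 82, 68]]
0.0 [[97, 80, 66], [96, 78, 64], [97, 77, 63], [92, 74, 61]]
0.03 [[97, 77, 62], [100, 78, 62], [107, 81, 62], [104, 78, 62]]
0.06 [[106, 81, 63], [116, 87, 67], [127, 94, 70], [126, 92, 71]]
0.09 [[116, 87, 67], [133, 98, 73], [140, 103, 77], [139, 102, 76]]
0.12 [[128, 95, 73], [144, 106, 78], [144, 106, 79], [146, 108, 80]]
0.15 [[138, 102, 77], [148, 109, 82], [147, 108, 80], [150, 110, 81]]
0.18 [[141, 104, 79], [149, 110, 82], [148, 109, 81], [149, 109, 80]]
```

The image puts the edge face at about 0.78 rad and the tool position gives 0.76. Both are well inside 0.66–0.87 and the cover is still, so I'm handing in.

```bash
python3 -c "
from station import ctrl
print(ctrl.sign_off())"
```

```text
the job is handed in; nothing more can be done
None
```

I handed the job in with the three white cups nested in one upright stack and the bar still gripped, the cover held at about 0.77 rad (7° below balance) after rising to about 1.11 rad; the hand-in gave no verdict, and my first grab at a cup slipped and pushed it about 12 mm before the retry held.

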